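Press a coffee carton into the coding station and hold it for the print

TASK

Get the orange coffee carton ready for its date code. First swing the station's red stop arm down until it clicks into its catch; then stand the carton upright on the station's bed with its white code panel towards the fence and its side snug against the stop arm, and with one diagonal push press it flat against the fence and the bed together, leaning about a kilogram each way without crushing it. Finish while still pressing and keep holding it there for the print head, and leave the mug box, the red tub and the tape roll where they are.

Things in the scene. Friction and masses are not known exactly. Their poses are not given: they have to be found in the camera images.
- fence: Upright steel fence of the coding station, 190 mm long, 62 high, 20 thick, on the bed's far side, with a 50 x 26 mm print window. Origin: on its front face (where the carton is pressed), at the level of the bed's top, under the window's middle. x points through the fence, away from the robot's side; y along it to the left; z up. A carton snug against the lowered stop arm has its middle at y = 0.
- bed: Level, polished (slippery, friction about 0.25, like the fence) aluminium bed plate on which the carton stands; its top is 20 mm above the table. Fence axes; this origin is 20 mm below the bed's top, 50 mm in front of the fence's face, at fence y = 0. In the fence frame it covers x -150 to 0, y -100 to 100 mm. The print head stands behind the fence (x 20 to 110 mm), at most 70 mm above the bed.
- stop_arm (a joint): Red stop arm, a bar 140 mm long, 16 wide, 20 high, hinged at the fence's foot on an axis along the fence. 0 = down: level, pointing from the fence to the robot's side, in its spring ball catch and on a solid end stop; grows (rad) as the free end is raised. A friction hinge holds it where left (about 1 N at the pad moves it); the catch resists at 0.16 to 0.08 rad (about 5 N), then draws it down.
- stop_pad (a point): Middle of the top of the black thumb pad (24 x 20 mm) on the upper side of the stop arm's free end: press here. 122 mm along the arm from the hinge axis, 14 mm above the arm's centre line. Its z is the pad's normal, its x runs along the arm towards the hinge. Arm down: pad top 28 mm, arm top 24 mm, underside 4 mm above the bed.
- stop_pivot (a point): Centre of the stop arm's hinge axis (axis along y): fence frame x = -10, y = 40 mm, 14 mm above the bed. Fixed; fence axes. The lowered arm's flat right face, at fence y = 32 mm, is the carton's side stop. The ball catch is in a post 32 mm high just left of the arm (fence y 55 to 70, x -104 to -86 mm).
- carton_center (a point): Centre (half-way up) of the orange coffee carton: closed box 110 mm long (x), 64 wide (y), 80 high (z), 0.15 to 0.31 kg, upright on the table; black round emblem on top, kraft labels on its long sides. x points to the end with the white code panel. Grasp it across the 64 mm; to pass over the stop arm keep the fingertips more than 30 mm above its underside.
- carton_panel (a point): Middle of the carton's end face with the white code panel (face 64 x 80 mm), 55 mm along x from the carton's centre, half-way up; carton axes. This face goes flat against the fence.
- mug_box: Bystander: white mug box with black panels, 92 x 92 x 95 mm high, origin at the centre of its underside.
- tub: Bystander: open red plastic tub, 100 mm across the rim, 85 mm high, origin at the centre of its underside.
- tape_roll: Bystander: brown roll of packing tape lying flat, 96 mm outer and 76 mm inner diameter, 48 mm high, origin at the centre of its underside.
Things that resemble listed ones, but are neither listed nor needed, are in the scene too. Leave any blue or purple look-alike of the part that bears carton_center alone.

How it is judged:
By the outcome, as a careful person would: the job done as asked, in the order asked, and still so for the second after the job is handed in, while the arm keeps its last pose, push and grip.
It also fails if it takes over 53 s, if anything falls off the work surface, if the arm or the gripper's body presses on something with over 40 N, if the wrist force passes 120 N, or if a joint passes its speed limit or range.

ROBOT

A 6-joint arm with a two-finger parallel gripper is mounted at the origin on the work surface. World frame = base frame: x ahead of the robot, y to its left, z up, the work surface at z = 0. Lengths are in m, angles in rad, forces in N, time in s.
With the tool pointing down it reaches from about 0.275 to 0.725 m from the base axis. Payload 5.6 kg.
Tool frame: the origin (TCP) lies between the finger pads; the fingertips stand bot.nose_length ahead of it and the grasp point (between the pads) is the TCP (bot.nose_length is the distance from the TCP to the fingertips, in m); z points along the fingers, y is the line along which they close (so a half turn about z gives the same grasp; the last joint's range is limited). The gripper opens to 85 mm and grips with 20 to 120 N. Pads are 22 mm wide; open, the fingers measure 114 mm over their backs; the gripper's body (76 mm by 85 mm) begins 54 mm behind the grasp point. The pads swing forward as they close: fully open they stand 13 mm farther back than shut.
Start: joints at [1.619, 0.255, 0.108, 0, -1.424, -0.285], TCP at [0.129, 0.535, 0.25] pointing down, gripper open.
Joint ranges: [-2.95, 2.95], [-1.21, 1.97], [-1.09, 1.5], [-2.87, 1.71], [-2.94, -0.07], [-3.05, 3.05]. Speed limits (rad/s): [2.57, 2.57, 3.14, 3.14, 3.14, 3.14].

INTERFACE

Orientations are given as a unit quaternion [x, y, z, w].
In Python, from plant import bot gives the robot as it stands.
- The arm moves only by the shell command python3 -m creep 'ROWS' [OPENING]. ROWS is a JSON object of lists of equal length, an entry for each row: "linear": the shift along the tool's x, y, z in m, a list of three; "roll": the turn about the tool's z in degrees. A call has 1 to 20 rows; each row shifts and turns the commanded pose from where the row before left it, along the tool's axes as they then stand; what a row does not reach is not made up. A row lasts 1/12 s, in which the tool goes at most 41.7 mm and 7.16 degrees, less where a joint would pass 70% of its speed; a pose out of reach is approached as far as the arm can. A call with a gripper value outside its range is refused whole. OPENING is the opening, from 0 (shut) to 1 (fully open), set as the call begins (- or left out, the last holds). The fingers move at their own pace and stop on an object; the grip force is fixed at half the most. Time passes only in rows, so rows that do not move let the fingers close. It gives the time, the measured TCP pose, the force, the opening and the grip force at its end, in the units of the state.
- bot.sense(): the state, without advancing time (a new reading comes with each control period).
- bot.read_camera(name): name is "scene" or "top"; returns a dict with "img" (400x640x3 uint8, red, green, blue), "fov_y" (degrees; the focal length in pixels is half the picture's height over the tangent of half this angle, whatever the lens; pixels are square), "cx", "cy" (the principal point, pixels), "rvec" (rotation vector, rad) and "tvec" (3), from world to camera coordinates, as OpenCV has them. Camera axes: x right, y down, z forward; pixel columns grow to the right and rows downward; lengths in m; the calibration is good to about 2 mm. A picture is of the moment at which its call begins. There is no depth.
- bot.finish_job(): hands the job in; it is judged then, once.
The state is a dict: "clock": time; "qpos": joint angles; "qd": joint speeds; "joint_torque": joint torques, N m; "ee_pos": TCP position; "eef_rot": TCP orientation; "wrist_force": force on the tool from outside, world axes, zero at the start; "moment": the same for the moment, N m; "width": opening from 0.0 (shut) to 1.0 (fully open); "finger_force": force on a finger pad.
Only numpy, scipy, OpenCV 4.12 (cv2) and the standard library are available. Lean on these libraries where they do the work, as an engineer would, in place of code of your own. Each camera call takes 0.05 s, during which the arm holds its last target. There are 200 camera calls.

## Working session

There is one attempt and no reset: what is moved stays moved. The work goes in short steps, Python scripts to look and compute and a shell command to move; the robot and the scene stay as the last step left them, time stands still between calls to the robot, and variables do not carry over. Pictures are saved under pics/ and viewed, at most 10 in all, crops included, and the job is handed in when it is done.

```bash
mkdir -p pics; ls; python3 - <<'E'
from plant import bot
import cv2,numpy as np
for n in("scene","top"):
    c=bot.read_camera(n); cv2.imwrite(f"pics/{n}0.png",c["img"][:,:,::-1]); np.save(f"pics/{n}0.npy",c,allow_pickle=True)
    print(n,{k:c[k] for k in c if k!="img"}, -cv2.Rodrigues(np.array(c["rvec"]))[0].T@np.array(c["tvec"]))
print(bot.sense(),bot.nose_length)
E
```

```text
pics
scene {'fov_y': 56.75295596029979, 'cx': 322.4818623173709, 'cy': 199.99648483747202, 'rvec': array([ 2.32392994,  0.68060944, -0.2373129 ]), 'tvec': array([-0.3425383 , -0.17490342,  1.42247212])} [ 0.85279607 -0.74170806  0.94549387]
top {'fov_y': 44.3682437591886, 'cx': 314.64779715363176, 'cy': 205.15364940717583, 'rvec': array([ 1.99714596, -2.20992244,  0.24099286]), 'tvec': array([-0.04352036,  0.44649935,  1.32912314])} [ 0.13646265 -0.06548256  1.39460174]
{'clock': 0.1, 'qpos': array([ 1.61859555e+00,  2.55653383e-01,  1.07147282e-01, -3.85920711e-04,
       -1.42387812e+00, -2.84603135e-01]), 'qd': array([-0.00051247, -0.00097133,  0.00293047,  0.00256369, -0.00138672,
        0.00026346]), 'joint_torque': array([-1.57073100e-03, -3.87607741e+01,  2.38471878e+01,  5.37792385e+00,
       -3.82460436e-03,  4.58053563e-06]), 'ee_pos': array([0.12888792, 0.53427686, 0.24951517]), 'eef_rot': array([ 9.92994987e-01, -1.18153667e-01, -5.68810525e-05,  8.14580637e-04]), 'wrist_force': array([ 0.37992238, -0.49962636,  0.26300456]), 'moment': array([-0.02248963,  0.00167089, -0.021532  ]), 'finger_force': 0.0, 'width': 0.9949253295137813} 0.019
```

View pics/scene0.png

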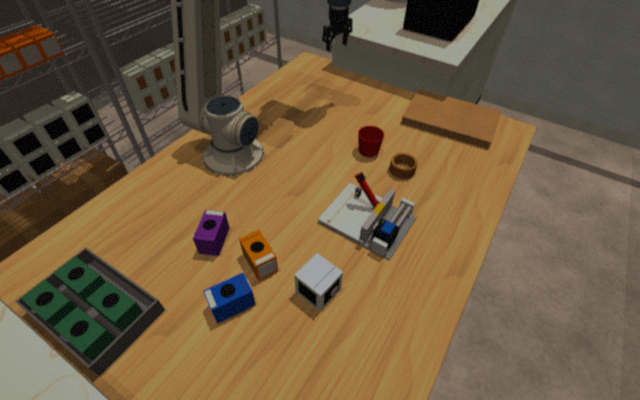

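View pics/top0.png

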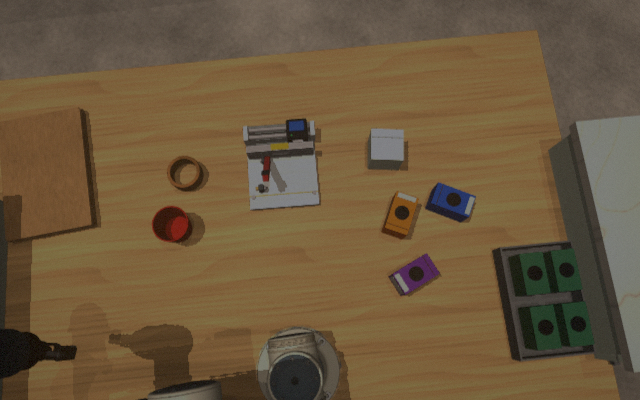

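The scene view shows the orange carton at about (258,254), with its white panel facing the camera, and the station at about (367,220) with the red arm raised. In the top view the carton is at (401,214), with the white end towards the top right, and the bed is at (283,180). The mug box, blue and purple cartons stand around the orange one. I'll enlarge the parts that matter.

```bash
cat > h.py <<'E'
import numpy as np,cv2
def load(p): return np.load(p,allow_pickle=True).item()
def cam(c):
    f=200/np.tan(np.radians(c["fov_y"]/2)); K=np.array([[f,0,c["cx"]],[0,f,c["cy"]],[0,0,1]])
    return K,cv2.Rodrigues(np.array(c["rvec"],float))[0],np.array(c["tvec"],float)
def onz(c,uv,z):
    K,R,t=cam(c); uv=np.atleast_2d(np.array(uv,float)); d=np.c_[uv,np.ones(len(uv))]@np.linalg.inv(K).T@R
    o=-R.T@t; return o+d*((z-o[2])/d[:,2])[:,None]
def tri(c1,u1,c2,u2):
    P=[np.c_[cam(c)[1],cam(c)[2]] for c in(c1,c2)]; P=[cam(c)[0]@p for c,p in zip((c1,c2),P)]
    X=cv2.triangulatePoints(P[0],P[1],np.array(u1,float).reshape(2,1),np.array(u2,float).reshape(2,1)); return (X[:3]/X[3]).ravel()
def proj(c,X):
    K,R,t=cam(c); return cv2.projectPoints(np.atleast_2d(np.array(X,float)),R,t,K,None)[0].reshape(-1,2)
E
python3 - <<'E'
from h import *
m=[]
T=load("pics/top0.npy");S=load("pics/scene0.npy")
def crop(c,x,y,w,h,s): return cv2.resize(c["img"][y:y+h,x:x+w,::-1],(w*s,h*s),interpolation=cv2.INTER_CUBIC)
a=np.vstack([np.hstack([crop(T,240,110,80,60*5//6,5),crop(T,240,160,80,50,5)]),
 np.hstack([crop(S,315,165,100,87,4)[:345],crop(T,375,180,66,58,6)[:345,:400]])])
print(a.shape);cv2.imwrite("pics/m1.png",np.clip(a*1.4,0,255))
for c,n in((T,"top"),(S,"scene")):
    h=cv2.cvtColor(c["img"],cv2.COLOR_RGB2HSV)
    for nm,lo,hi in(("orange",(8,170,90),(18,255,255)),("red",(0,170,60),(5,255,255)),("yellow",(22,150,100),(35,255,255))):
        k=cv2.inRange(h,lo,hi);N,L,st,ce=cv2.connectedComponentsWithStats(k)
        for i in range(1,N):
            if st[i,4]>25: print(n,nm,st[i],ce[i].round(1))
E
```

```text
Traceback (most recent call last):
ValueError: all the input array dimensions except for the concatenation axis must match exactly, but along dimension 1, the array at index 0 has size 800 and the array at index 1 has size 796
```

```bash
python3 - <<'E'
from h import *
T=load("pics/top0.npy");S=load("pics/scene0.npy")
def crop(c,x,y,w,h,W,H): return cv2.resize(c["img"][y:y+h,x:x+w,::-1],(W,H),interpolation=cv2.INTER_CUBIC)
a=np.vstack([np.hstack([crop(T,240,115,80,60,400,300),crop(T,240,155,80,60,400,300)]),
 np.hstack([crop(S,315,165,100,75,400,300),crop(T,375,185,80,60,400,300)])])
cv2.imwrite("pics/m1.png",np.clip(a*1.4,0,255))
for c,n in((T,"top"),(S,"scene")):
    h=cv2.cvtColor(c["img"],cv2.COLOR_RGB2HSV)
    for nm,lo,hi in(("orange",(8,200,90),(18,255,255)),("red",(0,170,60),(5,255,255)),("yellow",(22,190,100),(35,255,255))):
        k=cv2.inRange(h,lo,hi);N,L,st,ce=cv2.connectedComponentsWithStats(k)
        for i in range(1,N):
            if st[i,4]>40: print(n,nm,st[i],ce[i].round(1))
E
```

```text
top orange [385 197  32  38 437] [400.  215.9]
top red [264 157   6  13  48] [266.6 162.8]
top red [166 207  23  35 396] [177.6 226.4]
top yellow [272 143  16   6  64] [279.5 145.8]
scene orange [  0  25  53  29 553] [24.4 38.3]
scene orange [239 230  37  38 518] [254.9 245.4]
scene red [359 126  25  18 248] [370.4 134.6]
scene red [362 181  16  25  99] [369.5 193.1]
scene yellow [374 203  11  11  64] [378.9 207.9][ WARN:0@0.068] global loadsave.cpp:1063 imwrite_ Unsupported depth image for selected encoder is fallbacked to CV_8U.
```

View pics/m1.png

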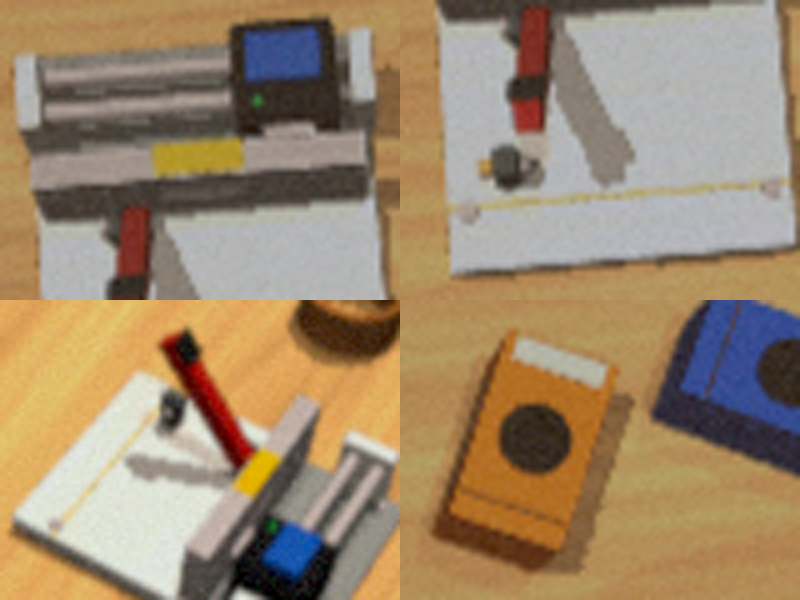

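The montage shows the bed's front corners at top-view (250,208.5) and (318.5,203). The fence's front top edge runs from (247,153) to (313,148), and the raised arm's pad is at top (265.5,172.5), scene (361,176). The carton's top corners are at top (397,191), (418.5,198.5), (407,234.5) and (385,228), with the emblem at (402,212). Next I'll refine these and cast rays.

```bash
cat > m.py <<'E'
from h import *
T=load("pics/top0.npy");S=load("pics/scene0.npy")
g=cv2.GaussianBlur(cv2.cvtColor(T["img"],cv2.COLOR_RGB2HSV),(3,3),0).astype(float); sat=g[:,:,1]; val=g[:,:,2]
def edge(im,p,q,n=40,half=4):
    """refine line p-q: strongest gradient across it, robust line fit -> point, dir"""
    p,q=np.array(p,float),np.array(q,float); d=(q-p)/np.linalg.norm(q-p); nn=np.array([-d[1],d[0]]); s=np.arange(-half,half+.01,.25); pts=[]
    for a in np.linspace(.06,.94,n):
        xy=(p+a*(q-p))+s[:,None]*nn
        v=cv2.remap(im.astype(np.float32),xy[:,0].astype(np.float32)[None],xy[:,1].astype(np.float32)[None],cv2.INTER_LINEAR)[0]
        gr=np.abs(np.gradient(cv2.GaussianBlur(v[None],(5,1),0)[0])); pts.append(xy[gr.argmax()])
    l=cv2.fitLine(np.array(pts,np.float32),cv2.DIST_HUBER,0,.01,.01).ravel(); return l[2:],l[:2]
def inter(a,b):
    t=np.linalg.solve(np.c_[a[1],-b[1]],b[0]-a[0]); return a[0]+t[0]*a[1]
if __name__=="__main__":
    F=edge(sat,(250.1,208.5),(318.4,203)); Lf=edge(sat,(248,180),(250,208)); Rt=edge(sat,(316,172),(318.4,202))
    fl,fr=inter(F,Lf),inter(F,Rt); B=onz(T,[fl,fr],.02); print("bed front corners",fl,fr,B,"len",np.linalg.norm(B[0]-B[1]))
    y=(B[0]-B[1])/np.linalg.norm(B[0]-B[1]); x=np.array([y[1],-y[0],0]); yaw=np.arctan2(x[1],x[0]); print("yaw front",yaw)
    for e in(Lf,Rt):
        P=onz(T,[e[0],e[0]-10*e[1]],.02); d=P[1]-P[0]; print(" side yaw",np.arctan2(d[1],d[0]))
    FF=edge(val,(246.8,152.8),(312.8,147.8),half=3); P=onz(T,[inter(FF,Lf),inter(FF,Rt)],.082); d=P[0]-P[1]; print("fence top front edge",P,"yaw",np.arctan2(-d[0],d[1]))
    print("dist bed front->fence", (P.mean(0)-B.mean(0))@x)
    org=B.mean(0)+.15*x; print("fence org from bed",org)
    Y=tri(T,(279.5,145.8),S,(378.9,207.9)); print("yellow",Y,"in fence",(Y-org)@x,(Y-org)@y, onz(T,(279.5,145.8),.082))
    pad=tri(T,(265.2,172.2),S,(361.2,175.5)); print("pad",pad,(pad-org)@x,(pad-org)@y)
    C=[(397,190.7),(418.3,198.2),(406.8,234.4),(384.7,227.6)]
    E=[edge(sat,C[i],C[(i+1)%4],half=3) for i in range(4)]
    C=[inter(E[i-1],E[i]) for i in range(4)]; W=onz(T,C,.08); print("carton",np.round(C,1),W,[np.linalg.norm(W[i]-W[i-1]) for i in range(4)])
    f=(W[0]+W[1]-W[2]-W[3]); print("centre",W.mean(0),"yaw",np.arctan2(f[1],f[0]))
    em=cv2.inRange(T["img"],(0,0,0),(70,60,60))[200:225,390:414]; print("emblem",onz(T,np.argwhere(em)[:,::-1].mean(0)+[390,200],.08),em.sum()/255)
    es=cv2.inRange(S["img"],(0,0,0),(70,60,60))[230:252,245:268]; u=np.argwhere(es)[:,::-1].mean(0)+[245,230]; print("scene emblem",u,onz(S,u,.08))
E
python3 m.py
```

```text
bed front corners [249.7791  209.51715] [319.23727 203.95389] [[ 0.4526661   0.09763941  0.02      ]
 [ 0.44871488 -0.10233337  0.02      ]] len 0.20001181358528283
yaw front -0.019756211704901928
 side yaw -0.016631297466236365
 side yaw -0.01472116697539797
fence top front edge [[ 0.60380534  0.08753087  0.082     ]
 [ 0.60013296 -0.10310762  0.082     ]] yaw -0.019261202515279848
dist bed front->fence 0.15135663600603527
fence org from bed [ 0.60066121 -0.00531022  0.02      ]
yellow [ 0.6139076  -0.00628275  0.08086923] in fence 0.013263010573133683 -0.0007106617729195541 [[ 0.61349717 -0.00633333  0.082     ]]
pad [0.52305484 0.03542636 0.13805646] -0.07839597733817319 0.03919552663977759
carton [[396.1 191. ]
 [418.2 198.3]
 [406.6 236. ]
 [382.9 227.7]] [[ 0.44997457 -0.3158994   0.08      ]
 [ 0.42317431 -0.37337115  0.08      ]
 [ 0.32253883 -0.32675668  0.08      ]
 [ 0.35167052 -0.26599599  0.08      ]] [np.float64(0.11024534812468059), np.float64(0.06341336989032617), np.float64(0.11090720203375734), np.float64(0.06738336437791674)]
centre [ 0.38683955 -0.3205058   0.08      ] yaw -0.45170682025719733
emblem [[ 0.39016834 -0.32122242  0.08      ]] 161.0
scene emblem [256.83809524 246.54285714] [[ 0.38907808 -0.32387138  0.08      ]]
```

Everything agrees with the given sizes:
- **Fence:** origin is near (0.601, -0.0055), yaw -0.0185.
- **Stop arm:** at about 0.88 rad (pad radius 124 mm against 123 expected).
- **Carton:** centre (0.389, -0.322), yaw -0.45.

Now I'll shut the gripper, align with the fence and move above the pad.

```bash
python3 -m creep '{"linear":[[0,0,0],[0,0,0],[0.01,0.012,0.001],[0.018,0.022,0.002],[0.024,0.0285,0.003],[0.024,0.0285,0.003],[0.024,0.0285,0.003],[0.024,0.0285,0.003],[0.024,0.0285,0.003],[0.024,0.0285,0.003],[0.024,0.0285,0.003],[0.024,0.0285,0.003],[0.024,0.0285,0.003],[0.024,0.0285,0.003],[0.024,0.0285,0.003],[0.024,0.0285,0.003],[0.024,0.0285,0.003],[0.024,0.0285,0.003],[0.024,0.0285,0.003],[0.018,0.02,0.001]],"roll":[-6.25,-6.25,0,0,0,0,0,0,0,0,0,0,0,0,0,0,0,0,0,0]}' 0
cat > st.py <<'E'
from plant import bot
import numpy as np
from scipy.spatial.transform import Rotation as R
s=bot.sense(); r=R.from_quat(s["eef_rot"]).as_matrix(); yaw=np.arctan2(r[1,0],r[0,0]); w=-.0185
d=s["ee_pos"]-[.601,-.0055,.02]; c,n=np.cos(w),np.sin(w)
print("t",round(s["clock"],2),"pos",s["ee_pos"].round(4),"fence xyz mm",(1000*np.array([c*d[0]+n*d[1],-n*d[0]+c*d[1],d[2]])).round(1),"yaw",yaw.round(4),"tilt",r[:,2].round(4),"F",s["wrist_force"].round(2),"M",s["moment"].round(2),"w",round(s["width"],3),"ff",round(s["finger_force"],2))
E
python3 st.py
```

```text
clock: 1.77
ee_pos: [0.5267, 0.0431, 0.2002]
eef_rot: [1.0, -0.01, -0.001, 0.0]
wrist_force: [0.4, 0.5, 0.4]
width: 0.001
finger_force: 0.0
t 1.77 pos [0.5267 0.0431 0.2002] fence xyz mm [-75.2  47.2 180.2] yaw -0.02 tilt [-1.7e-03 -6.0e-04 -1.0e+00] F [0.41 0.5  0.4 ] M [ 0.13 -0.05 -0.02] w 0.001 ff 0.0
```

```bash
python3 -m creep '{"linear":[[0.008,0.007,0],[0,0,0.015],[0,0,0.015],[0,0,0.01],[0,0,0]],"roll":[0,0,0,0,0]}'; python3 st.py; python3 - <<'E'
from plant import bot
from h import *
out=[]
for n,(x,y) in(("scene",(315,150)),("top",(240,120))):
    c=bot.read_camera(n); np.save(f"pics/{n}1.npy",c,allow_pickle=True)
    out.append(cv2.resize(c["img"][y:y+90,x:x+100,::-1],(400,360),interpolation=cv2.INTER_CUBIC))
cv2.imwrite("pics/m2.png",np.clip(np.hstack(out)*1.4,0,255).astype(np.uint8))
E
```

```text
clock: 2.18
ee_pos: [0.5323, 0.0385, 0.1588]
eef_rot: [1.0, -0.009, -0.002, 0.0]
wrist_force: [-0.2, -0.7, -0.1]
width: -0.001
finger_force: 0.0
t 2.18 pos [0.5323 0.0385 0.1588] fence xyz mm [-69.5  42.7 138.8] yaw -0.0188 tilt [-4.7e-03 -8.0e-04 -1.0e+00] F [-0.24 -0.67 -0.06] M [0.01 0.07 0.  ] w -0.001 ff 0.0
```

View pics/m2.png

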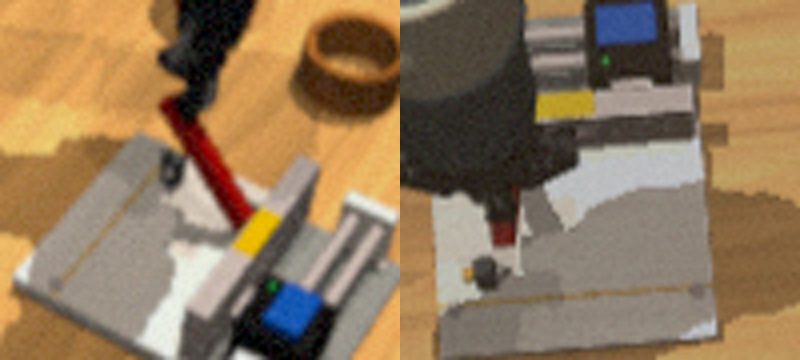

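The fingertips are directly over the black pad, with the arm at about crop (185,110) in the scene view. Next I follow the pad's arc.

```bash
python3 -m creep '{"linear":[[-0.005,0.0025,0.006],[-0.005,0,0.006],[-0.0045,0,0.005],[-0.0055,0,0.006],[-0.0055,0,0.006],[-0.006,0,0.006],[-0.0035,0,0.0055],[-0.0035,0,0.0055],[-0.0035,0,0.0055],[-0.0035,0,0.0055],[-0.002,0,0.004],[-0.002,0,0.004],[-0.002,0,0.004],[-0.002,0,0.004],[0,0,0]],"roll":[0,0,0,0,0,0,0,0,0,0,0,0,0,0,0]}'; python3 st.py
```

```text
clock: 3.53
ee_pos: [0.4794, 0.0369, 0.0874]
eef_rot: [1.0, -0.009, -0.001, 0.0]
wrist_force: [0.5, -0.9, -0.6]
width: -0.002
finger_force: 0.0
t 3.53 pos [0.4794 0.0369 0.0874] fence xyz mm [-122.4   40.1   67.4] yaw -0.0189 tilt [-1.7e-03 -3.0e-04 -1.0e+00] F [ 0.52 -0.93 -0.6 ] M [-0.02  0.05 -0.03] w -0.002 ff 0.0
```

```bash
python3 -m creep '{"linear":[[-0.001,0,0.003],[-0.001,0,0.003],[-0.001,0,0.003],[-0.001,0,0.003],[-0.001,0,0.003],[0,0,0.002],[0,0,0.001]],"roll":[0,0,0,0,0,0,0]}'; python3 st.py;  python3 -m creep '{"linear":[[0,0,0.001],[0,0,0.001],[0,0,0]],"roll":[0,0,0]}'; python3 st.py
```

```text
clock: 4.12
ee_pos: [0.4746, 0.0371, 0.0695]
eef_rot: [1.0, -0.009, -0.001, 0.0]
wrist_force: [0.2, 0.2, -0.5]
width: -0.001
finger_force: 0.0
t 4.12 pos [0.4746 0.0371 0.0695] fence xyz mm [-127.1   40.2   49.5] yaw -0.019 tilt [-1.5e-03 -1.0e-04 -1.0e+00] F [ 0.23  0.15 -0.55] M [-0.03  0.03  0.  ] w -0.001 ff 0.0
clock: 4.37
ee_pos: [0.4751, 0.0371, 0.068]
eef_rot: [1.0, -0.009, -0.0, 0.0]
wrist_force: [-0.4, 0.9, -0.2]
width: 0.002
finger_force: 0.0
t 4.37 pos [0.4751 0.0371 0.068 ] fence xyz mm [-126.6   40.3   48. ] yaw -0.0187 tilt [-5.e-04 -1.e-04 -1.e+00] F [-0.37  0.9  -0.17] M [ 0.03 -0.    0.01] w 0.002 ff 0.0
```

```bash
python3 -m creep '{"linear":[[0,0,0.001],[0,0,0.001],[0,0,0]],"roll":[0,0,0]}'; python3 st.py|cut -c 1-300;  python3 -m creep '{"linear":[[0,0,0.001],[0,0,0]],"roll":[0,0]}' >/dev/null; python3 st.py
```

```text
clock: 4.62
ee_pos: [0.4754, 0.0371, 0.0669]
eef_rot: [1.0, -0.009, 0.0, 0.0]
wrist_force: [-2.7, -0.5, 5.2]
width: 0.001
finger_force: 2.7
t 4.62 pos [0.4754 0.0371 0.0669] fence xyz mm [-126.4   40.3   46.9] yaw -0.0183 tilt [ 3.e-04 -1.e-04 -1.e+00] F [-2.66 -0.47  5.23] M [ 0.14  0.88 -0.04] w 0.001 ff 2.74
t 4.78 pos [0.4754 0.0371 0.0666] fence xyz mm [-126.4   40.3   46.6] yaw -0.0181 tilt [ 6.e-04 -1.e-04 -1.e+00] F [-5.18 -0.03 13.32] M [0.22 1.96 0.06] w -0.004 ff 6.19
```

The pad meets the solid stop exactly where expected: tip 27.9 mm above the bed against 28, with the force rising steeply. I'll lift off, check the arm in the picture later, and travel to the carton.

```bash
python3 -m creep '{"linear":[[0,0,-0.01],[0,0,-0.03],[0,0,-0.035],[0,0,-0.03]],"roll":[0,0,0,0]}' >/dev/null;  python3 -m creep '{"linear":[[0,0,0],[0,0,0],[0,0,0],[0,0,0],[0.003,0.015,0],[0.0065,0.03,0],[0.0065,0.03,0],[0.0065,0.03,0],[0.0065,0.03,0],[0.0065,0.03,0],[0.0065,0.03,0],[0.0065,0.03,0],[0.0065,0.03,0],[0.0065,0.03,0],[0.0065,0.03,0],[0.0065,0.03,0],[0.0045,0.015,0],[0,0,0]],"roll":[6.2,6.2,6.2,6.15,0,0,0,0,0,0,0,0,0,0,0,0,0,0]}' 1; python3 st.py; python3 - <<'E'
from plant import bot
from h import *
out=[]
for n,(x,y) in(("scene",(315,150)),("top",(240,120)),("top",(360,170)),("scene",(210,190))):
    c=bot.read_camera(n); np.save(f"pics/{n}2.npy",c,allow_pickle=True)
    out.append(cv2.resize(c["img"][y:y+75,x:x+100,::-1],(400,300),interpolation=cv2.INTER_CUBIC))
cv2.imwrite("pics/m3.png",np.clip(np.vstack([np.hstack(out[:2]),np.hstack(out[2:])])*1.4,0,255).astype(np.uint8))
E
```

```text
clock: 6.62
ee_pos: [0.3888, -0.3239, 0.1699]
eef_rot: [0.974, -0.225, -0.0, 0.0]
wrist_force: [-0.9, 0.2, 0.2]
width: 1.0
finger_force: 0.0
t 6.62 pos [ 0.3888 -0.3239  0.1699] fence xyz mm [-206.3 -322.3  149.9] yaw -0.4539 tilt [-7.e-04 -4.e-04 -1.e+00] F [-0.87  0.24  0.18] M [ 0.05 -0.04 -0.02] w 1.0 ff 0.0
```

View pics/m3.png

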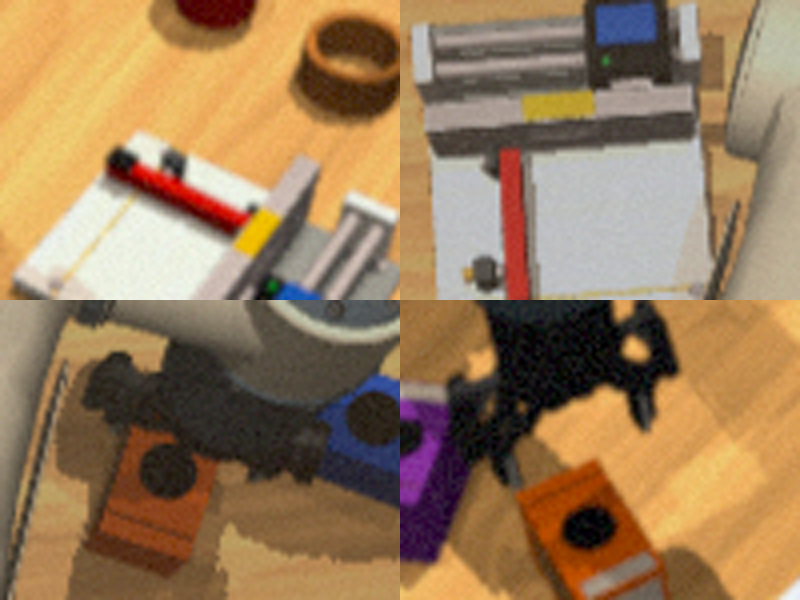

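The red arm lies level in its catch by the black post (scene crop from (120,160) to (250,220)). The gripper is above the carton and clear of the blue and purple ones. Descending to grasp with TCP at 50 mm.

```bash
python3 -m creep '{"linear":[[0,0,0.01],[0,0,0.02],[0,0,0.02],[0,0,0.02],[0,0,0.02],[0,0,0.015],[0,0,0.01],[0,0,0.0045],[0,0,0]],"roll":[0,0,0,0,0,0,0,0,0]}' >/dev/null; python3 st.py; python3 -m creep '{"linear":[[0,0,0],[0,0,0],[0,0,0],[0,0,0],[0,0,0],[0,0,0],[0,0,0],[0,0,0],[0,0,0],[0,0,0]],"roll":[0,0,0,0,0,0,0,0,0,0]}' 0 >/dev/null; python3 st.py
```

```text
t 7.57 pos [ 0.3891 -0.3203  0.0495] fence xyz mm [-206.1 -318.7   29.5] yaw -0.4497 tilt [-0.0022  0.0012 -1.    ] F [-0.19  0.24  0.15] M [-0.02  0.02 -0.01] w 1.003 ff 0.0
t 8.4 pos [ 0.3905 -0.3217  0.0519] fence xyz mm [-204.6 -320.    31.9] yaw -0.4502 tilt [ 0.0021 -0.0011 -1.    ] F [0.29 1.4  5.88] M [0.48 0.05 0.09] w 0.739 ff 66.95
```

Gripped: opening 0.739 × 85 = 63 mm, grip 67 N. Lifting, aligning with the fence and carrying it over.

```bash
python3 -m creep '{"linear":[[0,0,-0.01],[0,0,-0.02],[0,0,-0.025],[0,0,-0.025],[0,0,-0.02],[0,0,-0.01],[0,-0.005,0],[0,-0.01,0],[0,-0.02,0],[0,-0.02,0],[0,0,0]],"roll":[0,0,0,0,0,0,-6.18,-6.18,-6.18,-6.19,0]}' >/dev/null; python3 st.py; python3 -m creep '{"linear":[[0,-0.01,0],[0.005,-0.02,0],[0.01,-0.025,0],[0.01,-0.025,0],[0.01,-0.025,0],[0.01,-0.025,0],[0.01,-0.025,0],[0.01,-0.025,0],[0.01,-0.025,0],[0.01,-0.015,0],[0.01,-0.01,0],[0.01,-0.01,0],[0.005,-0.01,0],[0,0,0],[0,0,0]],"roll":[0,0,0,0,0,0,0,0,0,0,0,0,0,0,0]}' >/dev/null; python3 st.py
```

```text
t 9.32 pos [ 0.4019 -0.2654  0.1596] fence xyz mm [-194.3 -263.6  139.6] yaw -0.0126 tilt [-0.0014  0.0024 -1.    ] F [-0.82  0.73 -2.62] M [0.01 0.03 0.06] w 0.741 ff 66.9
t 10.57 pos [ 0.517  -0.0203  0.1604] fence xyz mm [-83.7 -16.4 140.4] yaw -0.0193 tilt [-1.e-03 -2.e-04 -1.e+00] F [-0.89 -0.52 -1.98] M [-0.01  0.02  0.01] w 0.746 ff 67.05
```

```bash
python3 -m creep '{"linear":[[0.006,-0.003,0.005],[0.006,-0.003,0.01],[0,0,0.015],[0,0,0.015],[0,0,0.015],[0,0,0.01],[0,0,0.008],[0,0,0],[0,0,0]],"roll":[0,0,0,0,0,0,0,0,0]}' >/dev/null; python3 st.py; python3 - <<'E'
from plant import bot
from h import *
out=[]
for n,(x,y) in(("scene",(315,150)),("top",(240,120))):
    c=bot.read_camera(n); np.save(f"pics/{n}3.npy",c,allow_pickle=True)
    out.append(cv2.resize(c["img"][y:y+100,x:x+100,::-1],(400,400),interpolation=cv2.INTER_CUBIC))
cv2.imwrite("pics/m4.png",np.clip(np.hstack(out)*1.4,0,255).astype(np.uint8))
E
```

```text
t 11.32 pos [ 0.5293 -0.0147  0.0827] fence xyz mm [-71.5 -10.5  62.7] yaw -0.019 tilt [-4.e-04 -4.e-04 -1.e+00] F [-0.57  0.92 -2.49] M [-0.03 -0.06  0.  ] w 0.739 ff 66.97
```

View pics/m4.png

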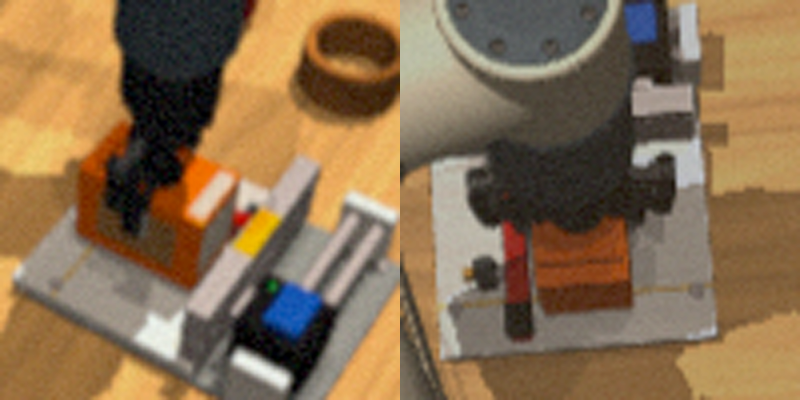

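The carton hangs upright just right of the lowered arm with its panel towards the fence. The red arm sits at top crop (515,270). Lowering to just above the bed, then to the side.

```bash
python3 -m creep '{"linear":[[0,0,0.003],[0,0,0.003],[0,0,0.002],[0,0,0.001],[0,-0.003,0],[0,-0.003,0],[0,-0.002,0],[0,0,0],[0,0,0]],"roll":[0,0,0,0,0,0,0,0,0]}' >/dev/null; python3 st.py; python3 -m creep '{"linear":[[0,-0.001,0],[0,-0.001,0],[0,0,0],[0,0,0]],"roll":[0,0,0,0]}' >/dev/null; python3 st.py
```

```text
t 12.17 pos [ 0.5294 -0.0067  0.0739] fence xyz mm [-71.5  -2.5  53.9] yaw -0.0184 tilt [ 1.e-04 -7.e-04 -1.e+00] F [ 0.29 -2.38 -2.09] M [-1.06 -0.2   0.12] w 0.743 ff 66.97
t 12.5 pos [ 0.5294 -0.0062  0.074 ] fence xyz mm [-71.5  -2.1  54. ] yaw -0.0179 tilt [-3.0e-04 -3.2e-03 -1.0e+00] F [ 0.84 -8.79 -2.36] M [-3.23 -0.46  0.38] w 0.74 ff 67.17
```

Side contact is made at y ≈ -2.5 mm. The force acts 43 mm behind the tool, so the carton's rear corner touches first. I'll ease off and turn it very slightly.

```bash
python3 -m creep '{"linear":[[0,0.001,0],[0,0,0],[0,0,0]],"roll":[-0.15,0,0]}' >/dev/null; python3 st.py; python3 -m creep '{"linear":[[0,-0.0005,0],[0,0,0],[0,0,0]],"roll":[0,0,0]}' >/dev/null; python3 st.py
```

```text
t 12.75 pos [ 0.5295 -0.0064  0.074 ] fence xyz mm [-71.5  -2.2  54. ] yaw -0.0161 tilt [ 1.0e-04 -1.4e-03 -1.0e+00] F [ 0.47 -6.68 -2.99] M [-2.27 -0.42  0.25] w 0.74 ff 67.28
t 13.0 pos [ 0.5295 -0.0062  0.074 ] fence xyz mm [-71.5  -2.   54. ] yaw -0.0157 tilt [-1.0e-04 -2.2e-03 -1.0e+00] F [ 0.74 -7.93 -2.9 ] M [-2.81 -0.54  0.35] w 0.742 ff 67.24
```

```bash
python3 -m creep '{"linear":[[0,0.0005,0],[0,0,0],[0,0,0]],"roll":[-0.3,0,0]}' >/dev/null; python3 st.py; python3 -m creep '{"linear":[[0,0,0],[0,0,0]],"roll":[-0.3,0]}' >/dev/null; python3 st.py
```

```text
t 13.25 pos [ 0.5296 -0.0061  0.074 ] fence xyz mm [-71.4  -1.9  54. ] yaw -0.0109 tilt [ 4.0e-04 -1.1e-03 -1.0e+00] F [ 1.21 -5.52 -2.96] M [-2.19 -0.6   0.23] w 0.742 ff 67.25
t 13.42 pos [ 0.5298 -0.0059  0.074 ] fence xyz mm [-71.2  -1.7  54. ] yaw -0.0055 tilt [ 8.e-04 -7.e-04 -1.e+00] F [ 1.9  -5.52 -3.15] M [-1.96 -0.65  0.25] w 0.739 ff 67.25
```

The contact stays at the rear even after turning. I take it to be the thumb pad's 2 mm overhang (x < -120) touching the carton's rear corner at -126. I'll back off, restore the yaw, move forward past the pad, then go sideways again.

```bash
python3 -m creep '{"linear":[[0,0.003,0],[0,0,0],[0.004,0,0],[0.004,0,0],[0.003,0,0],[0,0,0],[0,0,0]],"roll":[0.7,0,0,0,0,0,0]}' >/dev/null; python3 st.py; python3 -m creep '{"linear":[[0,-0.001,0],[0,-0.001,0],[0,-0.001,0],[0,0,0],[0,0,0]],"roll":[0,0,0,0,0]}' >/dev/null; python3 st.py
```

```text
t 14.0 pos [ 0.5405 -0.0086  0.0736] fence xyz mm [-60.4  -4.2  53.6] yaw -0.0182 tilt [-2.e-04  2.e-04 -1.e+00] F [-0.24 -0.78 -1.9 ] M [-0.03  0.04  0.01] w 0.738 ff 67.37
t 14.42 pos [ 0.5403 -0.0056  0.0738] fence xyz mm [-60.7  -1.2  53.8] yaw -0.0179 tilt [ 0.  0. -1.] F [ 0.08 -0.15 -2.31] M [ 0.02 -0.02  0.01] w 0.739 ff 67.38
```

```bash
python3 -m creep '{"linear":[[0,-0.0005,0],[0,-0.0005,0],[0,0,0],[0,0,0]],"roll":[0,0,0,0]}' >/dev/null; python3 st.py; python3 -m creep '{"linear":[[0,-0.0005,0],[0,0,0],[0,0,0]],"roll":[0,0,0]}' >/dev/null; python3 st.py
```

```text
t 14.75 pos [ 0.5403 -0.0052  0.0738] fence xyz mm [-60.7  -0.8  53.8] yaw -0.0183 tilt [-2.e-04 -8.e-04 -1.e+00] F [-0.57 -3.97 -1.13] M [-1.26 -0.03 -0.16] w 0.739 ff 67.38
t 15.0 pos [ 0.5403 -0.0051  0.0739] fence xyz mm [-60.7  -0.7  53.9] yaw -0.0184 tilt [-4.0e-04 -1.4e-03 -1.0e+00] F [ 0.71 -5.09 -2.26] M [-2.08 -0.09 -0.25] w 0.746 ff 67.42
```

```bash
python3 -m creep '{"linear":[[0,0,0],[0,0,0],[0,0,0]],"roll":[0.2,0,0]}' >/dev/null; python3 st.py; python3 -m creep '{"linear":[[0,0,0],[0,0,0],[0,0,0]],"roll":[0.2,0,0]}' >/dev/null; python3 st.py
```

```text
t 15.25 pos [ 0.5402 -0.005   0.0739] fence xyz mm [-60.8  -0.7  53.9] yaw -0.0212 tilt [-6.0e-04 -1.4e-03 -1.0e+00] F [-0.06 -5.55 -1.95] M [-2.06  0.01 -0.04] w 0.743 ff 67.47
t 15.5 pos [ 0.5402 -0.0051  0.0738] fence xyz mm [-60.8  -0.7  53.8] yaw -0.0241 tilt [-7.0e-04 -1.7e-03 -1.0e+00] F [-0.28 -5.47 -1.77] M [-2.12  0.07  0.28] w 0.745 ff 67.47
```

Zero yaw moment lies at yaw ≈ -0.0215, so I turn back to that, ease the side load, and start the diagonal approach to the fence and bed.

```bash
python3 -m creep '{"linear":[[0,0.0003,0],[0.0015,0,0],[0.0015,0,0.0005],[0.001,0,0.0005],[0,0,0],[0,0,0]],"roll":[-0.16,0,0,0,0,0]}' >/dev/null; python3 st.py; python3 -m creep '{"linear":[[0.0005,0,0.0005],[0.0005,0,0.0005],[0,0,0],[0,0,0]],"roll":[0,0,0,0]}' >/dev/null; python3 st.py
```

```text
t 16.0 pos [ 0.5434 -0.0051  0.0723] fence xyz mm [-57.6  -0.7  52.3] yaw -0.022 tilt [-0.0026 -0.001  -1.    ] F [-0.91 -4.79 -1.87] M [-1.85  0.65  0.21] w 0.743 ff 67.66
t 16.33 pos [ 0.5447 -0.0052  0.072 ] fence xyz mm [-56.3  -0.7  52. ] yaw -0.0218 tilt [-0.0015 -0.0011 -1.    ] F [-2.94 -4.9   2.81] M [-1.69  1.15  0.23] w 0.743 ff 68.08
```

```bash
python3 -m creep '{"linear":[[0.0005,0,0.0003],[0.0005,0,0],[0,0,0],[0,0,0]],"roll":[0,0,0,0]}' >/dev/null; python3 st.py; python3 -m creep '{"linear":[[0.0005,0,0.0003],[0.0005,0,0],[0,0,0],[0,0,0]],"roll":[0,0,0,0]}' >/dev/null; python3 st.py
```

```text
t 16.67 pos [ 0.5458 -0.0052  0.072 ] fence xyz mm [-55.2  -0.7  52. ] yaw -0.0218 tilt [-0.0013 -0.001  -1.    ] F [-4.19 -3.96  3.59] M [-1.64  1.39  0.25] w 0.74 ff 68.16
t 17.0 pos [ 0.5469 -0.0052  0.072 ] fence xyz mm [-54.1  -0.7  52. ] yaw -0.0216 tilt [-8.e-04 -1.e-03 -1.e+00] F [-4.76 -4.63  4.76] M [-1.61  1.45  0.31] w 0.742 ff 68.33
```

```bash
python3 -m creep '{"linear":[[0.0005,0,0],[0.0005,0,0],[0,0,0],[0,0,0]],"roll":[0,0,0,0]}' >/dev/null; python3 st.py; python3 -m creep '{"linear":[[0.0005,0,0],[0.0005,0,0],[0,0,0],[0,0,0]],"roll":[0,0,0,0]}' >/dev/null; python3 st.py
```

```text
t 17.33 pos [ 0.5473 -0.0052  0.072 ] fence xyz mm [-53.7  -0.7  52. ] yaw -0.0217 tilt [-0.0019 -0.001  -1.    ] F [-7.21 -3.75  6.84] M [-1.44  2.09  0.3 ] w 0.744 ff 68.53
t 17.67 pos [ 0.5474 -0.0053  0.072 ] fence xyz mm [-53.6  -0.7  52. ] yaw -0.0218 tilt [-0.0037 -0.001  -1.    ] F [-10.8   -2.96  10.7 ] M [-1.13  3.18  0.31] w 0.742 ff 68.78
```

It is seated at fence x ≈ -53.7. Wrist force is about 11 N each way, but bed friction takes some of the horizontal part and the carton's weight adds to the bed. I'll trim slightly, check it's steady, and look.

```bash
python3 -m creep '{"linear":[[0.0006,0,-0.0003],[0,0,0],[0,0,0],[0,0,0],[0,0,0],[0,0,0]],"roll":[0,0,0,0,0,0]}' >/dev/null; python3 st.py;  python3 -m creep '{"linear":[[0,0,0],[0,0,0],[0,0,0],[0,0,0],[0,0,0],[0,0,0]],"roll":[0,0,0,0,0,0]}' >/dev/null; python3 st.py; python3 - <<'E'
from plant import bot
from h import *
out=[]
for n,(x,y) in(("scene",(315,150)),("top",(240,120))):
    c=bot.read_camera(n); np.save(f"pics/{n}4.npy",c,allow_pickle=True)
    out.append(cv2.resize(c["img"][y:y+100,x:x+100,::-1],(400,400),interpolation=cv2.INTER_CUBIC))
cv2.imwrite("pics/m5.png",np.clip(np.hstack(out)*1.4,0,255).astype(np.uint8))
E
```

```text
t 18.17 pos [ 0.5473 -0.0052  0.072 ] fence xyz mm [-53.7  -0.7  52. ] yaw -0.0218 tilt [-0.005 -0.001 -1.   ] F [-12.55  -3.25   8.94] M [-1.05  3.48  0.39] w 0.742 ff 68.6
t 18.67 pos [ 0.5473 -0.0053  0.072 ] fence xyz mm [-53.7  -0.7  52. ] yaw -0.0218 tilt [-0.005 -0.001 -1.   ] F [-13.18  -3.39  10.89] M [-0.98  3.53  0.35] w 0.739 ff 68.6
```

View pics/m5.png

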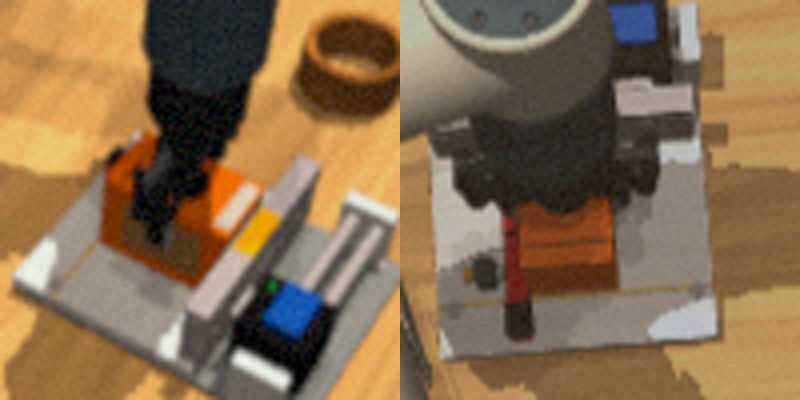

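The carton is flat against the fence (panel edge at scene crop (240,205)) and snug against the lowered arm (top crop (515,240)). The forces are steady at about 13 N and 10 N at the wrist, which leaves roughly 10 N at the fence and 12 N on the bed. Handing in.

```bash
python3 -c "
from plant import bot
print(bot.finish_job())"
```

```text
the job is handed in; nothing more can be done
None
```

I handed the job in at about 19 s: the stop arm is down in its catch, and the carton is upright, snug against the arm and still held at an estimated 10 N on the fence and 12 N on the bed; I didn't go near the mug box, tub or tape roll, and the hand-in returned no verdict.

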